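# Unlock the gauge box

## Robot

A 6-joint arm with a two-finger parallel gripper is mounted at the origin on the work surface; the furniture and walls round the work are solid. World frame = base frame: x ahead of the robot, y to its left, z up, the work surface at z = 0. Lengths are in m, angles in rad, forces in N, time in s.
With the tool pointing down it reaches from about 0.275 to 1 m from the base axis. Payload 8.4 kg.
Tool frame: the origin (TCP) lies at the very end of the fingers, on their centre line; the grasp point (between the pads) lies 19 mm behind it; z points along the fingers, y is the direction in which the jaws open and shut (so a half turn about z gives the same grasp; the last joint's range is limited). The gripper opens to 85 mm and grips with 20 to 120 N. Pads are 22 mm wide; open, the fingers measure 114 mm over their backs; the gripper's body (76 mm by 85 mm) begins 54 mm behind the grasp point. The pads swing forward as they close: fully open they stand 13 mm farther back than shut.
Start: joints at [1.113, 0.353, 1.633, -0, 1.155, -0.002], TCP at [0.275, 0.561, 0.231] pointing down, gripper open.
Joint ranges: [-2.63, 2.63], [-0.92, 2.1], [0.06, 2.66], [-1.3, 4.44], [0, 2.69], [-3.02, 3.02]. Speed limits (rad/s): [2.22, 2.22, 2.79, 3.14, 3.14, 3.14].

## Interface

Orientations are given as [roll, pitch, yaw] about the fixed x, y, z axes, in that order (R = Rz(yaw) Ry(pitch) Rx(roll)).
In Python, from rig import ctrl gives the robot as it stands.
- The arm moves only by the shell command python3 -m handwheel 'ROWS' [OPENING]. ROWS is JSON, a list of rows, each a list of 2 entries, a list of its own where there are three numbers: the shift along the tool's x, y, z in m, then the turn, a rotation vector about the tool's x, y, z in units of 6 degrees (1.0 is 6 degrees). In form: [[[dx, dy, dz], [wx, wy, wz]], ...]. A call has 1 to 12 rows; each row shifts and turns the commanded pose from where the row before left it, along the tool's axes as they then stand; what a row does not reach is not made up. A row lasts 1/12 s, in which the tool goes at most 41.7 mm and 7.16 degrees, less where a joint would pass 70% of its speed; a pose out of reach is approached as far as the arm can. A call with a gripper value outside its range is refused whole. OPENING is the opening, from -1 (shut) to 1 (fully open), set as the call begins (- or left out, the last holds). The fingers move at their own pace and stop on an object; the grip force is fixed at half the most. Time passes only in rows, so rows that do not move let the fingers close. It gives the time, the measured TCP pose, the force and the opening at its end, in the units of the state.
- ctrl.state(): the state, without advancing time (a new reading comes with each control period).
- ctrl.snapshot(name): name is "side" or "top" or "wrist"; returns (picture, depth): 420x560x3 uint8, blue, green, red; 420x560 float32, m along the optical axis (not along the pixel's ray), 0 where there is no reading.
- ctrl.get_calibration(name): a dict with "mtx" (3x3 intrinsics, pixels), "extrinsics" (4x4, takes a point from world to camera coordinates). Camera axes: x right, y up, looking along -z (the intrinsics and any distortion apply to the point x, -y, -z); pixel columns grow to the right and rows downward; lengths in m; the calibration is good to about 2 mm. A picture is of the moment at which its call begins: read the wrist's pose just before it. get_calibration takes no time and is no camera call; for the wrist camera it gives the pose at the moment of the call.
- ctrl.close_job(): hands the job in, once; it reports no verdict.
The state is a dict: "t": time; "joints": joint angles; "joint_velocities": joint speeds; "joint_efforts": joint torques, N m; "tool_pos": TCP position; "eef_rot": TCP orientation; "contact_force": force on the tool from outside, world axes, zero at the start; "torque": the same for the moment, N m; "gripper_width": opening from 0.0 (shut) to 1.0 (fully open).
Only numpy, scipy, OpenCV 4.12 (cv2) and the standard library are available. Lean on these libraries where they do the work, as an engineer would, in place of code of your own. Each camera call takes 0.05 s, during which the arm holds its last target.

## Task

Take the steel key out of its stand and put it into the lock on top of the gauge box, feeling gently for the hidden slot until the key drops fully home with its collar flat on the lock plate. Then turn it clockwise without forcing it until the bolt lets go and the drawer springs out. Leave the key fully home in the lock, and leave the bush, tin and marker where they are.

Things in the scene. Friction and masses are not known exactly. Their poses are not given: they have to be found in the camera images.
- key: Loose steel key, 90 g, upright in its stand at the start. Origin: on its axis at the underside of its collar, z up the axis. Above: round collar 34 dia x 8 high, then a flat upright bow 36 wide along x, 10 thick along y, from 8 to 46 above the origin (grasp across the 10). Below: a stem and a blade, see key_tip. Half a turn about z makes no difference to it.
- key_tip (a point): End of the key's blade, on the axis, 30 below the key's origin. Under the collar comes a round stem 24.4 dia, 14 long, with a bevelled end, then the flat blade, 22 wide along the key's x, 5 thick along its y, 16 long.
- key_stand: Fixed stand: aluminium block 56 x 56 mm on an 80 x 80 x 5 foot plate. Origin under its centre; its top is at 45. The key hangs by its collar in an upright round hole 27 dia in the middle of the block; lift it 35 or more to clear.
- gauge_box: Fixed grey sheet-metal box, 170 along x, 140 along y, top at 85. Origin under its centre; -x is its drawer front, +x its rear.
- lock_mouth (a point): Centre of the key hole, on the top face of the lock plate (56 x 56 mm, steel, 95 above the bench, 40 in front of the box centre); z up, axes those of the box. The hole is round, 26 dia, upright, 16 deep; the core lies under it. When the key is home its collar is flat on the plate, its origin at this point.
- lock_core (a point): On the lock axis, 16 under the plate: top of the brass core at rest, with a through slot 24 x 6.5 mm for the blade. The core is sprung: a misaligned blade meets it with the collar 14 above the plate, pushes it down 7 mm (3.5 N rising to 8.5 N), then stops hard, collar 7 too high. In line with the slot (to about 0.1 rad) the blade drops through, with a little play. Light dragging does not turn it.
- drawer (a joint): Drawer of the gauge box, in m: 0 shut, held by the hidden bolt; 0.045 sprung out by itself to the box's -x, in under 2 s, once the bolt is drawn. Angles of the core, clockwise from above, 0 = slot crosswise (along the box's y): it rests at an unknown 0 to 1.1 rad, turns against 0.1 to 0.15 N m, draws the bolt at 1.4 to 1.65, has a hard stop at 1.85, and stays where it is left.
- bush_d: Bystander: loose turned bush, 33 dia x 26 high, on the rear of the box top. Origin under its centre.
- paste_tin: Bystander: loose round tin, 57 dia x 44 high, on the bench to the right of the box. Origin under its centre.
- marker: Bystander: loose felt marker, 124 long, 17 thick, lying on the bench in front of the stand. Origin under its centre, length along y.
There are look-alikes about, which are no part of the job. What is shaped like the key but green or pink is not meant.

How it is judged:
On the way, in this order (a step that is already met when the one before it is completed fails the run):
1. the key is fully home in the lock (collar within 2.5 mm of the lock plate, on its axis) while the drawer is still shut (z of key in the frame of lock_mouth below 0.0025 m and horizontal distance between key and lock_mouth below 0.003 m and angle between key's own z axis and vertical below 0.12 rad and value of joint drawer below 0.005 m), for 0.2 s.
2. the bolt is released: the drawer has sprung out more than 35 mm (value of joint drawer above 0.035 m), for 0.2 s.
At the end, for the whole second after the job is handed in: The drawer is sprung out more than 35 mm and the key stands in the lock at rest, collar within 4 mm of the lock plate, within 4 mm of the lock's axis and 0.15 rad of upright (value of joint drawer above 0.035 m and z of key in the frame of lock_mouth below 0.004 m and horizontal distance between key and lock_mouth below 0.004 m and angle between key's own z axis and vertical below 0.15 rad and linear speed of key below 0.02 m/s); the robot touches nothing.
It fails at once if the key or lock is forced: more than 50 N between key and gauge box (contact force between key and gauge_box above 50 N).
It fails at once if the robot itself presses on the gauge box or its drawer with more than 15 N (contact force between any of the fingers, the arm and gauge_box above 15 N).
It fails at once if the bush, the tin or the marker is moved more than 20 mm (distance of any of bush_d, paste_tin, marker from where it was at the start of the episode above 0.02 m).
It also fails if it takes over 70 s, if anything falls off the work surface, if the arm or the gripper's body presses on something with over 40 N, if the wrist force passes 120 N, or if a joint passes its speed limit or range.

## Working session

There is one attempt and no reset: what is moved stays moved. The work goes in short steps, Python scripts to look and compute and a shell command to move; the robot and the scene stay as the last step left them, time stands still between calls to the robot, and variables do not carry over. Pictures are saved under pics/ and viewed, and the job is handed in when it is done.

```bash
ls; mkdir -p pics; python3 - <<'E'
from rig import ctrl
import cv2,numpy as np
print(ctrl.state())
for n in ["side","top","wrist"]:
    c=ctrl.get_calibration(n)
    im,d=ctrl.snapshot(n)
    cv2.imwrite(f"pics/{n}0.png",im); np.save(f"pics/{n}0.npy",d)
    print(n,c)
E
```

```text
pics
{'t': 0.0, 'joints': array([ 1.11259979e+00,  3.53689092e-01,  1.63416830e+00, -3.39798298e-05,
        1.15520371e+00, -2.40281904e-03]), 'joint_velocities': array([ 0.00156086,  0.00016752, -0.00094755,  0.00027746,  0.0001    ,
       -0.0008898 ]), 'joint_efforts': array([-2.16823268e-03, -6.05253410e+01, -3.42064762e+01, -3.06809416e-04,
        9.66570340e-03,  1.51409654e-05]), 'tool_pos': array([0.27489924, 0.56074066, 0.2305215 ]), 'eef_rot': array([-3.14012413e+00,  2.75386927e-05,  2.68581270e+00]), 'contact_force': array([ 0.04759488, -0.72289562,  0.53932097]), 'torque': array([ 0.0225595 , -0.02393141,  0.05144808]), 'gripper_width': 0.999800465966379}
side {'mtx': array([[513.22931576,   0.        , 284.38920355],
       [  0.        , 513.22931576, 204.03979524],
       [  0.        ,   0.        ,   1.        ]]), 'extrinsics': array([[-0.99520657,  0.09546909, -0.02120239,  0.50807273],
       [-0.07652294, -0.62521116,  0.77669508, -0.10230298],
       [ 0.06089441,  0.77459451,  0.62951983, -1.11323537],
       [ 0.        ,  0.        ,  0.        ,  1.     
[... 259 characters left out ...]
0.99624221,  0.02956165,  0.0814099 , -0.50968048],
       [-0.0818033 ,  0.01234952,  0.99657198, -1.06969858],
       [ 0.        ,  0.        ,  0.        ,  1.        ]])}
wrist {'mtx': array([[377.62825372,   0.        , 277.40767742],
       [  0.        , 377.62825372, 211.59455064],
       [  0.        ,   0.        ,   1.        ]]), 'extrinsics': array([[ 4.40123309e-01,  8.97937343e-01, -4.10505528e-05,
        -6.25783896e-01],
       [-8.63261656e-01,  4.23114465e-01, -2.75233469e-01,
         3.59341078e-02],
       [-2.47125041e-01,  1.21172102e-01,  9.61377416e-01,
        -3.77322737e-01],
       [ 0.00000000e+00,  0.00000000e+00,  0.00000000e+00,
         1.00000000e+00]])}
```

View pics/side0.png

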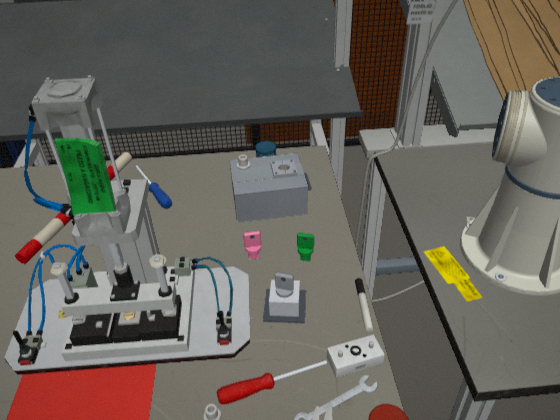

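View pics/top0.png

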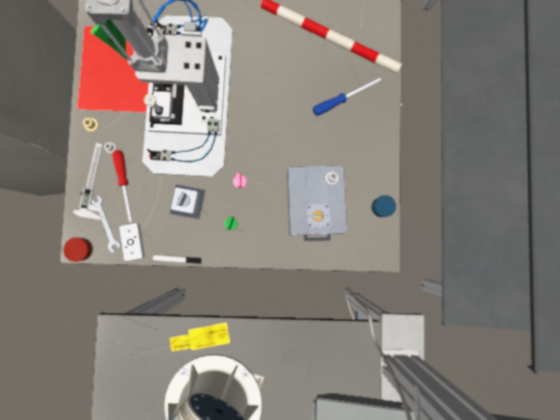

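View pics/wrist0.png

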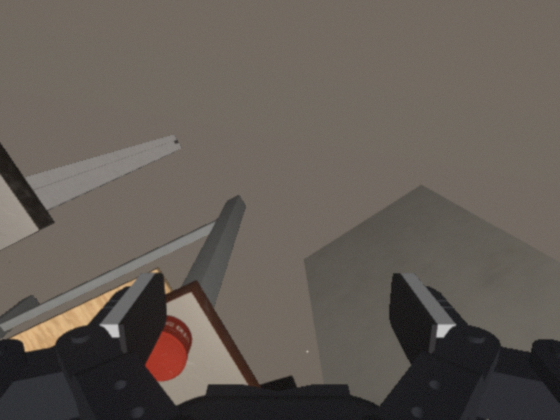

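Candidates for the key: steel key in the stand at top (184,200) / side (284,283); green look-alike at top (231,223) / side (306,243); pink one at top (239,181) / side (252,243). I choose the steel key in the stand and check it in a close crop.

```bash
cat > h.py <<'E'
import numpy as np,cv2
from rig import ctrl
def cal(n):
    c=ctrl.get_calibration(n); return c["mtx"],c["extrinsics"]
def ray(c,uv):
    K,E=c; d=np.linalg.inv(K)@np.array([uv[0],uv[1],1.]); d=np.array([d[0],-d[1],-d[2]])
    R=E[:3,:3]; return -R.T@E[:3,3], R.T@d
def onplane(c,uv,z):
    o,d=ray(c,uv); return o+d*(z-o[2])/d[2]
def cloud(c,D):
    K,E=c; v,u=np.indices(D.shape); x=(u-K[0,2])/K[0,0]*D; y=(v-K[1,2])/K[1,1]*D
    P=np.stack([x,-y,-D],-1); return (P-E[:3,3])@E[:3,:3]
def two(c1,p1,c2,p2):
    o1,d1=ray(c1,p1);o2,d2=ray(c2,p2)
    A=np.stack([d1,-d2],1); s=np.linalg.lstsq(A,o2-o1,rcond=None)[0]
    a=o1+s[0]*d1;b=o2+s[1]*d2
    return (a+b)/2,np.linalg.norm(a-b)
def proj(c,P):
    K,E=c;p=E[:3,:3]@np.array(P)+E[:3,3];p=np.array([p[0],-p[1],-p[2]]);q=K@p;return q[:2]/q[2]
E
python3 - <<'E'
from h import *
t=cv2.imread("pics/top0.png");s=cv2.imread("pics/side0.png")
cr=lambda im,x,y,w,k:cv2.resize(im[y-w:y+w,x-w:x+w],None,fx=k,fy=k,interpolation=cv2.INTER_CUBIC)
a=np.hstack([cr(t,184,200,33,6),cr(s,284,290,33,6)])
b=np.hstack([cr(t,318,205,33,6),cr(s,280,175,33,6)])
cv2.imwrite("pics/crop0.png",np.vstack([a,b])[:,:792][:600*2]) 
im=np.vstack([a,b]);cv2.imwrite("pics/crop0.png",cv2.resize(im,(600,600)))
for n in["top","side"]:
    W=cloud(cal(n),np.load(f"pics/{n}0.npy"))
    for nm,uv in {"top":dict(key=(184,200),stand=(177,192),lock=(318,215),boxtop=(300,190),bush=(332,178),tin=(384,206),mark=(176,259),press=(205,60),press2=(110,5),mast=(185,50)),"side":dict(key=(284,283),lock=(284,168),bush=(243,158),press=(65,85),boxtop=(250,180))}[n].items():
        print(n,nm,W[uv[1],uv[0]].round(4))
E
```

```text
top key [0.5181 0.0873 0.0663]
top stand [0.5401 0.111  0.0446]
top lock [ 0.4934 -0.2573  0.0135]
top boxtop [ 0.55   -0.2036  0.0848]
top bush [ 0.5824 -0.2827  0.0863]
top tin [ 0.4251 -0.1426  1.11  ]
top mark [0.3672 0.112  0.0154]
top press [0.7961 0.0132 0.2668]
top press2 [0.7753 0.1187 0.4998]
top mast [0.8107 0.0532 0.2789]
side key [0.5192 0.0984 0.0719]
side lock [ 0.4849 -0.2583  0.0829]
side bush [ 0.5811 -0.2871  0.1007]
side press [0.7937 0.1182 0.5014]
side boxtop [ 0.5682 -0.2208  0.0822]
```

View pics/crop0.png

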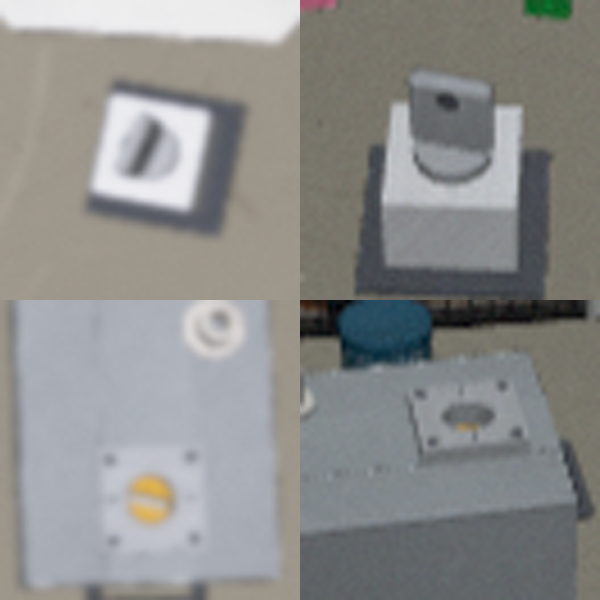

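The crop shows the grey steel key upright in the aluminium stand (top ≈(184,200)), and the lock plate with the brass core at top (317,215), its slot looking nearly crosswise.

```bash
python3 - <<'E'
from h import *
c=cal("top");cs=cal("side")
t=cv2.imread("pics/top0.png").astype(int)
# stand top: bright pixels; brass: yellow
g=t.mean(2)
m=np.zeros(g.shape,np.uint8);m[175:225,160:210]=(g[175:225,160:210]>165)
n,l,st,ce=cv2.connectedComponentsWithStats(m);i=1+np.argmax(st[1:,4]);
cnt=max(cv2.findContours((l==i).astype(np.uint8),cv2.RETR_EXTERNAL,cv2.CHAIN_APPROX_NONE)[0],key=cv2.contourArea)
r=cv2.minAreaRect(cnt);print("stand",r,onplane(c,r[0],.045))
b=((t[...,1]-t[...,0])>40)&((t[...,2]-t[...,0])>60);b[:195]=0;b[235:]=0;b[:,:295]=0;b[:,345:]=0
v,u=np.nonzero(b);print("brass",u.mean(),v.mean(),onplane(c,(u.mean(),v.mean()),.079),onplane(c,((u.min()+u.max())/2,(v.min()+v.max())/2),.079))
s=ctrl.state()
K,E=cal("wrist");R=np.array(cv2.Rodrigues(np.zeros(3))[0])
from scipy.spatial.transform import Rotation as Ro
RT=Ro.from_euler("xyz",s["eef_rot"]).as_matrix()
o=-E[:3,:3].T@E[:3,3]
print("cam in tool",RT.T@(o-s["tool_pos"]),"look in tool",RT.T@(-E[2,:3]))
tgt=np.array([.518,.088,.26]);print(RT.T@(tgt-s["tool_pos"]))
E
```

```text
stand ((183.4038543701172, 199.9807586669922), (23.141704559326172, 22.553354263305664), 11.309932708740234) [0.51995057 0.09351885 0.045     ]
brass 317.51063829787233 215.36170212765958 [ 0.48836828 -0.2492377   0.079     ] [ 0.48802197 -0.24921843  0.079     ]
cam in tool [ 0.06934737  0.00103614 -0.14200272] look in tool [-0.27521941  0.00121695  0.96138067]
[-0.42638355 -0.31763757 -0.0289371 ]
```

```bash
python3 -m handwheel '[[[-0.0213,-0.0156,0.001],[0,0,0]],[[-0.0213,-0.0156,0.001],[0,0,0]],[[-0.0213,-0.0156,0.001],[0,0,0]],[[-0.0213,-0.0156,0.001],[0,0,0]],[[-0.0213,-0.0156,0.001],[0,0,0]],[[-0.0213,-0.0156,0.001],[0,0,0]],[[-0.0213,-0.0156,0.001],[0,0,0]],[[-0.0213,-0.0156,0.001],[0,0,0]],[[-0.0213,-0.0156,0.001],[0,0,0]],[[-0.0213,-0.0156,0.001],[0,0,0]]]'; python3 -m handwheel '[[[-0.0213,-0.0156,0.001],[0,0,0]],[[-0.0213,-0.0156,0.001],[0,0,0]],[[-0.0213,-0.0156,0.001],[0,0,0]],[[-0.0213,-0.0156,0.001],[0,0,0]],[[-0.0213,-0.0156,0.001],[0,0,0]],[[-0.0213,-0.0156,0.001],[0,0,0]],[[-0.0213,-0.0156,0.001],[0,0,0]],[[-0.0213,-0.0156,0.001],[0,0,0]],[[-0.0213,-0.0156,0.001],[0,0,0]],[[-0.0213,-0.0156,0.001],[0,0,0]],[[0,0,0],[0,0,0]],[[0,0,0],[0,0,0]]]'
python3 - <<'E'
from h import *
K,E=cal("wrist");im,d=ctrl.snapshot("wrist");cv2.imwrite("pics/w1.png",im);np.savez("pics/w1.npz",K=K,E=E,d=d)
W=cloud((K,E),d)
print(ctrl.state()["tool_pos"],ctrl.state()["contact_force"])
m=(W[...,2]>.086)&(W[...,2]<.096)&(np.hypot(W[...,0]-.52,W[...,1]-.093)<.04)
P=W[m];print(m.sum(),P.mean(0));v,u=np.nonzero(m);print(u.mean(),v.mean())
r=cv2.minAreaRect((P[:,:2]*1000).astype(np.float32));print(r)
E
```

```text
t: 0.98
tool_pos: [0.398, 0.3261, 0.2211]
eef_rot: [-3.141, -0.0, 2.686]
contact_force: [0.2, -0.2, 0.2]
gripper_width: 0.997
t: 1.98
tool_pos: [0.5204, 0.0926, 0.211]
eef_rot: [-3.141, -0.001, 2.683]
contact_force: [-0.1, -0.3, 0.4]
gripper_width: 1.001
[0.51999552 0.09341394 0.21103255] [ 0.71841136 -0.6487395   0.73492658]
622 [0.51888761 0.09312943 0.08939059]
275.2572347266881 201.2700964630225
((519.7135009765625, 92.683837890625), (10.227378845214844, 35.5897216796875), 67.18619537353516)
```

View pics/w1.png

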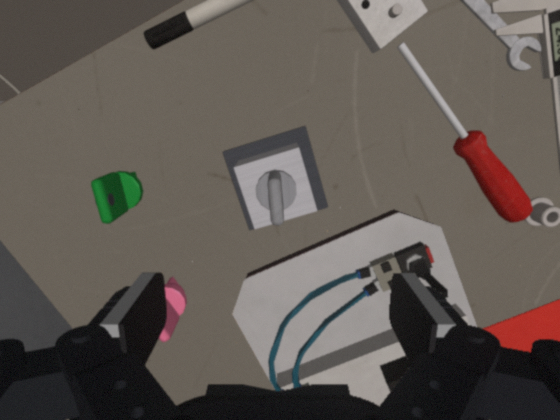

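The key's bow is at (275,196) in the wrist view, centred under the tool; its long axis is at −22.8°, so I turn the tool +3.5° yaw and descend.

```bash
python3 -m handwheel '[[[0,0,0.01],[0,0,-0.58]],[[0,0,0.02],[0,0,0]],[[0,0,0.02],[0,0,0]],[[0,0,0.02],[0,0,0]],[[0,0,0.02],[0,0,0]],[[0,0,0.016],[0,0,0]],[[0,0,0.015],[0,0,0]],[[0,0,0.015],[0,0,0]],[[0,0,0.015],[0,0,0]],[[0,0,0],[0,0,0]],[[0,0,0],[0,0,0]]]'
python3 - <<'E'
from h import *
im,d=ctrl.snapshot("wrist");cv2.imwrite("pics/w2.png",im)
im,d=ctrl.snapshot("side");cv2.imwrite("pics/s2.png",cv2.resize(im[220:340,220:360],None,fx=4,fy=4))
E
```

```text
t: 2.95
tool_pos: [0.5193, 0.0944, 0.0599]
eef_rot: [-3.141, -0.002, 2.748]
contact_force: [0.5, -0.4, 0.3]
gripper_width: 0.998
```

View pics/w2.png

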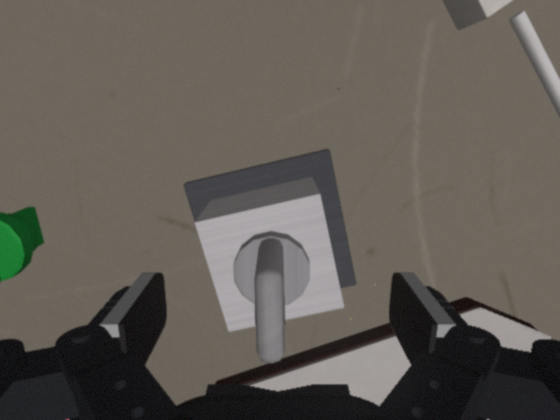

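View pics/s2.png

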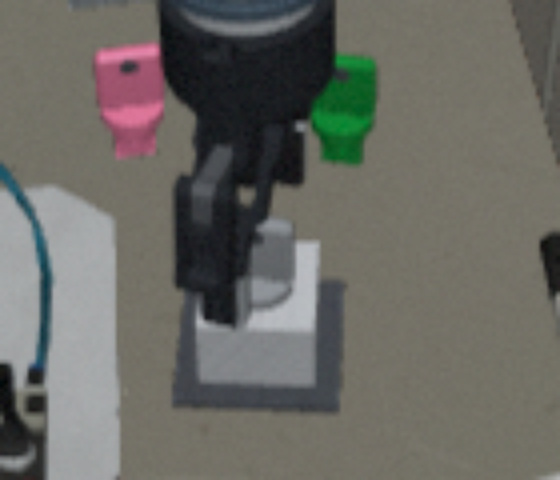

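The bow is at u≈270 against the jaw centre ≈278, so it sits about 1.6 mm to −y of the tool. I correct that and close.

```bash
python3 -m handwheel '[[[-0.001,-0.0016,0],[0,0,0]],[[0,0,0],[0,0,0]]]'; python3 -m handwheel '[[[0,0,0],[0,0,0]],[[0,0,0],[0,0,0]],[[0,0,0],[0,0,0]],[[0,0,0],[0,0,0]],[[0,0,0],[0,0,0]],[[0,0,0],[0,0,0]],[[0,0,0],[0,0,0]],[[0,0,0],[0,0,0]],[[0,0,0],[0,0,0]],[[0,0,0],[0,0,0]],[[0,0,0],[0,0,0]],[[0,0,0],[0,0,0]]]' -1
python3 - <<'E'
from h import *
im,d=ctrl.snapshot("wrist");cv2.imwrite("pics/w3.png",im)
for i in range(6):
  s=ctrl.state();print(s["tool_pos"].round(4),s["eef_rot"].round(4),s["gripper_width"],s["contact_force"].round(1));ctrl.snapshot("top")
E
```

```text
t: 3.22
tool_pos: [0.5212, 0.0917, 0.0612]
eef_rot: [3.141, 0.001, 2.747]
contact_force: [-0.3, 0.4, 0.1]
gripper_width: 1.001
t: 4.22
tool_pos: [0.5206, 0.0917, 0.0603]
eef_rot: [-3.142, -0.0, 2.747]
contact_force: [-0.8, 0.1, 2.4]
gripper_width: 0.111
[0.5206 0.0916 0.0603] [-3.1416e+00 -1.0000e-04  2.7465e+00] 0.10740595854363753 [-0.9 -0.8  1.8]
[0.5206 0.0917 0.0603] [-3.1416 -0.      2.7466] 0.1030522739133268 [-0.3 -0.1  2.3]
[0.5206 0.0917 0.0603] [-3.1415 -0.      2.7466] 0.10456257250343827 [-1.  -0.3  2.7]
[0.5205 0.0916 0.0603] [-3.1415e+00 -1.0000e-04  2.7465e+00] 0.10366415551658133 [-0.7 -0.7  1.6]
[0.5206 0.0916 0.0603] [-3.1415 -0.      2.7465] 0.107876570256337 [-1.   0.5  1.8]
[0.5206 0.0917 0.0603] [-3.1416e+00 -1.0000e-04  2.7465e+00] 0.10766703857216256 [-0.3 -0.1  2.4]
```

View pics/w3.png

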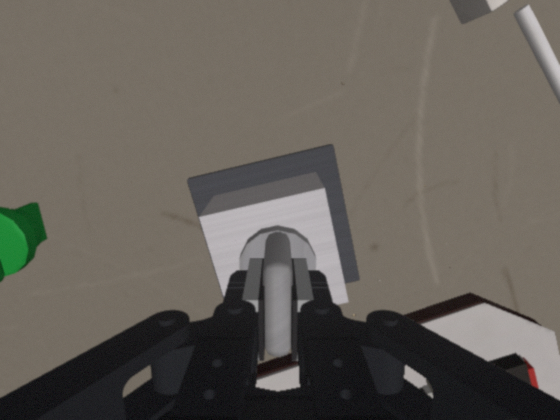

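```bash
cat >> h.py <<'E'
from scipy.spatial.transform import Rotation as Ro
def tool():
    s=ctrl.state();return s["tool_pos"],Ro.from_euler("xyz",s["eef_rot"]).as_matrix()
E
python3 - <<'E'
from h import *
p,R=tool();c=cal("wrist");im,d=ctrl.snapshot("wrist");W=cloud(c,d)
T=(W-p)@R
m=(abs(T[...,1])<.008)&(T[...,2]>-.036)&(T[...,2]<-.026)&(abs(T[...,0])<.03)
P=T[m];print(len(P),P.mean(0),P[:,0].min(),P[:,0].max(),np.median(P[:,2]))
r=cv2.minAreaRect((P[:,:2]*1000).astype(np.float32));print(r)
# hist of x for |y|<3mm
Q=P[abs(P[:,1])<.003];print(np.percentile(Q[:,0],[0,1,99,100]))
Wm=cloud(c,d)[190,270];print("standtop",W[225,240],"collar",(T[245,255]),T[250,300])
E
python3 -m handwheel '[[[0,0,-0.006],[0,0,0]],[[0,0,-0.012],[0,0,0]],[[0,0,-0.013],[0,0,0]],[[0,0,-0.013],[0,0,0]],[[0,0,-0.013],[0,0,1.1]],[[0,0,-0.013],[0,0,1.1]],[[0,0,-0.013],[0,0,1.1]],[[0,0,-0.013],[0,0,1.1]],[[0,0,-0.013],[0,0,1.1]],[[0,0,-0.013],[0,0,1.1]],[[0,0,-0.013],[0,0,1.1]],[[0,0,-0.013],[0,0,1.1]]]'
python3 -m handwheel '[[[0,0,0],[0,0,1.1]],[[0,0,0],[0,0,1.1]],[[0,0,0],[0,0,1.1]],[[0,0,0],[0,0,1.1]],[[0,0,0],[0,0,1.1]],[[0,0,0],[0,0,0]],[[0,0,0],[0,0,0]]]'
python3 - <<'E'
from h import *
im,d=ctrl.snapshot("side");cv2.imwrite("pics/s4.png",im)
p,R=tool();print(p,R.T@(np.array([.4685,-.306,.21])-p))
E
```

```text
2950 [ 0.00389104  0.00090375 -0.02968726] -0.016265438032976996 0.019613411651167843 -0.0295311453302861
((1.8850593566894531, 1.274062156677246), (15.830853462219238, 35.433414459228516), 81.6288070678711)
[-0.01626544 -0.01477722  0.01897039  0.01961341]
standtop [0.49801322 0.08462505 0.04489317] collar [ 0.01197954 -0.00821674  0.00707118] [0.00947768 0.010816   0.00766475]
t: 5.62
tool_pos: [0.5204, 0.0917, 0.2092]
eef_rot: [3.142, -0.0, 1.819]
contact_force: [0.6, -0.1, 0.4]
gripper_width: 0.103
t: 6.2
tool_pos: [0.5205, 0.0917, 0.2084]
eef_rot: [3.142, -0.0, 1.253]
contact_force: [0.8, 0.5, -0.7]
gripper_width: 0.103
[0.5205264  0.09166237 0.20839412] [-0.39401478  0.07479596 -0.00161421]
```

View pics/s4.png

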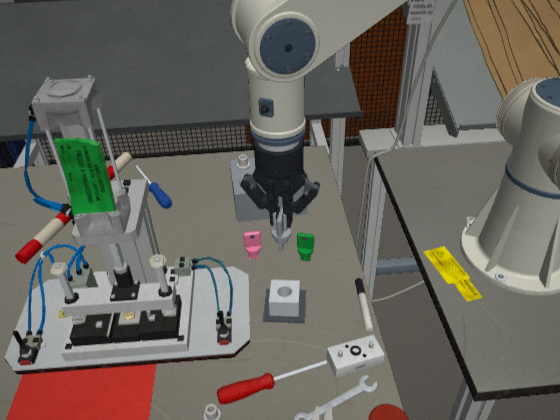

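Side view: the key hangs upright in the jaws at (283,233), the stand at (284,295) is empty. Next, over to the lock with the camera above it.

```bash
python3 -m handwheel '[[[-0.02,0.004,0],[0,0,0]],[[-0.034,0.0065,0],[0,0,0]],[[-0.034,0.0065,0],[0,0,0]],[[-0.034,0.0065,0],[0,0,0]],[[-0.034,0.0065,0],[0,0,0]],[[-0.034,0.0065,0],[0,0,0]],[[-0.034,0.0065,0],[0,0,0]],[[-0.034,0.0065,0],[0,0,0]],[[-0.034,0.0065,0],[0,0,0]],[[-0.034,0.0065,0],[0,0,0]],[[-0.034,0.0065,0],[0,0,0]],[[-0.034,0.0062,0],[0,0,0]]]';python3 -m handwheel '[[[0,0,0],[0,0,0]],[[0,0,0],[0,0,0]],[[0,0,0],[0,0,0]]]'
python3 - <<'E'
from h import *
p,R=tool();c=cal("wrist");im,d=ctrl.snapshot("wrist");cv2.imwrite("pics/w5.png",im);np.savez("pics/w5.npz",K=c[0],E=c[1],d=d,p=p,R=R)
E
```

```text
t: 7.25
tool_pos: [0.4668, -0.3076, 0.2084]
eef_rot: [3.141, -0.0, 1.253]
contact_force: [0.5, 0.6, -1.5]
gripper_width: 0.111
t: 7.5
tool_pos: [0.4671, -0.3056, 0.2081]
eef_rot: [-3.141, -0.001, 1.25]
contact_force: [0.8, 0.8, -1.4]
gripper_width: 0.104
```

View pics/w5.png

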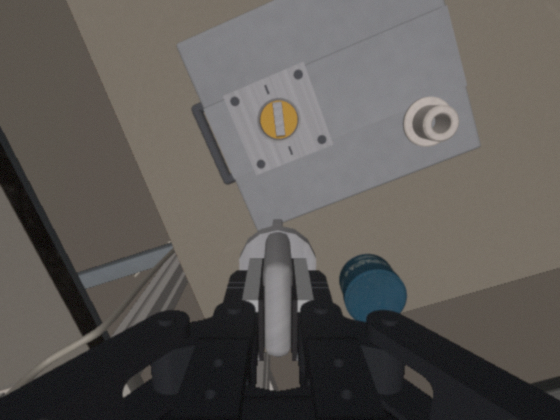

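The wrist view shows the lock plate centred at (278,119), with a pale stripe (the slot) across the brass core from ~(277,103) to (281,136). I measure both.

```bash
python3 - <<'E'
from h import *
z=np.load("pics/w5.npz");c=(z["K"],z["E"]);p,R=z["p"],z["R"];im=cv2.imread("pics/w5.png");I=im.astype(int)
cv2.imwrite("pics/c5.png",cv2.resize(im[70:170,228:328],None,fx=6,fy=6,interpolation=cv2.INTER_CUBIC))
roi=np.zeros(im.shape[:2],bool);roi[90:150,250:310]=1
br=(I[...,2]-I[...,0]>60)&roi
cnt=cv2.findContours(br.astype(np.uint8),0,1)[0];h=cv2.convexHull(np.vstack(cnt));e=cv2.fitEllipse(h);print("brass ell",e)
W=cloud(c,z["d"])
hull=np.zeros(im.shape[:2],np.uint8);cv2.fillConvexPoly(hull,h,1);hull=cv2.erode(hull,np.ones((3,3)))
sl=(hull>0)&(I[...,2]-I[...,0]<45)
n,l,st,ce=cv2.connectedComponentsWithStats(sl.astype(np.uint8));i=1+np.argmax(st[1:,4]);v,u=np.nonzero(l==i)
print("slot px",len(u),u.mean(),v.mean(),"depth z",np.median(W[l==i][:,2]),"brass z",np.median(W[br][:,2]),"plate",W[90,240],W[140,300])
T=lambda P:(P-p)@R
for zz in(.079,):
  P=np.array([onplane(c,(a,b),zz) for a,b in zip(u,v)])
  r=cv2.minAreaRect((P[:,:2]*1000).astype(np.float32));print("slot rect",r)
  q=P[:,:2]-P[:,:2].mean(0);w,V=np.linalg.eigh(q.T@q);a=np.degrees(np.arctan2(V[1,1],V[0,1]));print("slot yaw",a%180)
print("brass centre",onplane(c,e[0],.079),T(onplane(c,e[0],.079)))
# plate & box
g=W[...,2];m=((g>.0915)&(g<.099)).astype(np.uint8);m[:, :200]=0;m[:,350:]=0;m[200:]=0
k=max(cv2.findContours(m,0,1)[0],key=cv2.contourArea)[:,0];P=np.array([onplane(c,a,.095) for a in k]);r=cv2.minAreaRect((P[:,:2]*1000).astype(np.float32));print("plate",r,T(np.array([*r[0],95])/1000))
# rim of plate hole: not-plate blob inside
s=ctrl.state();print(s["tool_pos"],s["eef_rot"])
# bow
Tm=T(W);
m=(abs(Tm[...,1])<.0035)&(Tm[...,2]>-.036)&(Tm[...,2]<-.026)&(abs(Tm[...,0])<.03);Q=Tm[m];print("bow",Q[:,0].min(),Q[:,0].max(),Q.mean(0))
E
```

```text
brass ell ((278.3726806640625, 119.11014556884766), (36.812252044677734, 37.43590545654297), 7.248009204864502)
slot px 300 278.43666666666667 118.52333333333333 depth z 0.00943304428338183 brass z 0.0783259196005983 plate [ 0.46975083 -0.22271872  0.09422204] [ 0.49694741 -0.26524621  0.09466237]
slot rect ((487.4764404296875, -248.18197631835938), (22.865835189819336, 6.158472537994385), 78.37590026855469)
slot yaw 78.51191300749358
brass centre [ 0.48737345 -0.2483924   0.079     ] [0.06064913 0.00131579 0.12912689]
plate ((487.4148254394531, -248.66644287109375), (55.84212875366211, 55.84773635864258), 3.554576873779297) [0.06041088 0.00143183 0.11312668]
[ 0.46720037 -0.30510403  0.20812009] [-3.14096475e+00 -5.06808697e-04  1.25068637e+00]
bow -0.014240881016857249 0.021085512653557223 [ 4.74982776e-03  7.66428236e-05 -2.93750906e-02]
```

View pics/c5.png

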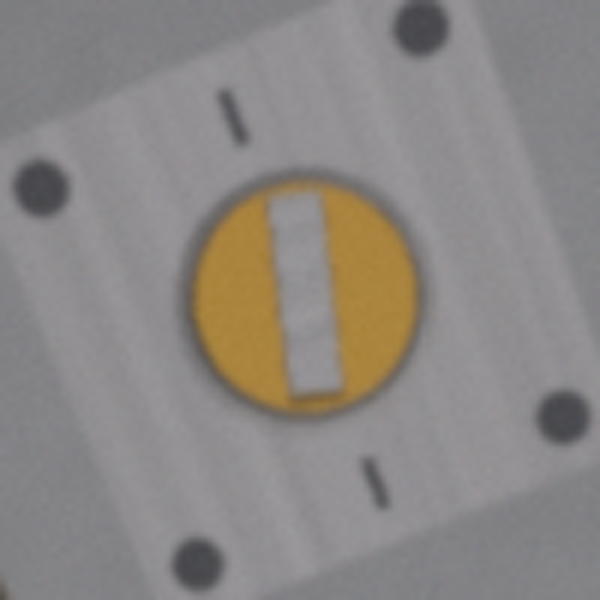

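```bash
python3 - <<'E'
from h import *
for i in range(3):
  p,R=tool();c=cal("wrist");im,d=ctrl.snapshot("wrist");W=cloud(c,d);T=(W-p)@R
  o=-c[1][:3,:3].T@c[1][:3,3];print(p.round(4),"cam",(R.T@(o-p)).round(4))
  m=(abs(T[...,1])<.003)&(T[...,2]>-.036)&(T[...,2]<-.026)&(abs(T[...,0])<.03);Q=T[m];print("bow",Q[:,0].min(),Q[:,0].max(),Q.mean(0))
  v,u=np.nonzero(m);print(v.min(),v.max(),Q[v==v.min()].mean(0),Q[v==v.max()].mean(0))
  I=im.astype(int);roi=np.zeros(im.shape[:2],bool);roi[90:150,250:310]=1
  br=(I[...,2]-I[...,0]>60)&roi
  h=cv2.convexHull(np.vstack(cv2.findContours(br.astype(np.uint8),0,1)[0]));e=cv2.fitEllipse(h);P=onplane(c,e[0],.079);print("brass",P,(P-p)@R)
# green/collar arc
cv2.imwrite("pics/c6.png",cv2.resize(im[210:370,200:360],None,fx=3.7,fy=3.7,interpolation=cv2.INTER_CUBIC))
E
```

```text
[ 0.4672 -0.3051  0.2081] cam [ 0.0707  0.0005 -0.142 ]
bow -0.014367925918008928 0.02128433036314417 [ 4.98563204e-03 -2.37155543e-05 -2.94622448e-02]
260 356 [ 2.10278918e-02  8.85309893e-05 -2.60755505e-02] [-0.01386932  0.00058708 -0.0290004 ]
brass [ 0.48741795 -0.24851338  0.079     ] [0.06001234 0.0014642  0.12914963]
[ 0.4674 -0.3048  0.2082] cam [ 0.0706  0.0005 -0.142 ]
bow -0.014441802047295135 0.02102948962345959 [ 4.90241095e-03 -1.81841835e-05 -2.94590414e-02]
260 356 [ 0.0210247   0.00159047 -0.02610579] [-0.0138781   0.0005982  -0.02900889]
brass [ 0.48737986 -0.24853977  0.079     ] [0.05968635 0.00138164 0.12922253]
[ 0.4675 -0.3047  0.2083] cam [ 0.0706  0.0004 -0.142 ]
bow -0.014553488121739845 0.02132239487539984 [ 4.94403513e-03 -2.31154974e-05 -2.95061317e-02]
260 356 [ 0.02120003  0.00072841 -0.02655631] [-0.01414838  0.0005631  -0.02866929]
brass [ 0.4874217  -0.24850299  0.079     ] [0.05961552 0.00125814 0.12929828]
```

View pics/c6.png

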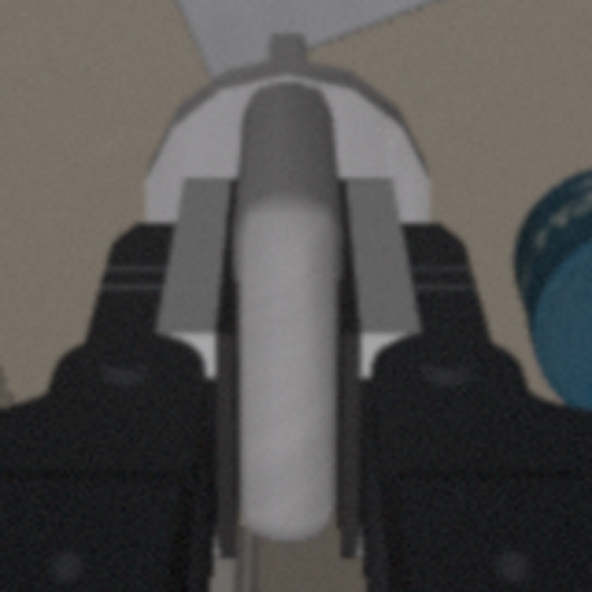

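```bash
python3 -m handwheel '[[[0,0,0],[0,0,-1.12]],[[0,0,0],[0,0,0]],[[0,0,0],[0,0,0]],[[0,0,0],[0,0,0]]]'
python3 - <<'E'
from h import *
for i in range(3):
  p,R=tool();c=cal("wrist");im,d=ctrl.snapshot("wrist");W=cloud(c,d);T=(W-p)@R
  m=(abs(T[...,1])<.003)&(T[...,2]>-.036)&(T[...,2]<-.026)&(abs(T[...,0])<.03);Q=T[m]
  # bow width across y
  b=(abs(T[...,0]-.003)<.008)&(T[...,2]>-.036)&(T[...,2]<-.024)&(abs(T[...,1])<.012)
  bc=(Q[:,0].min()+Q[:,0].max())/2
  I=im.astype(int);roi=np.zeros(im.shape[:2],bool);roi[80:160,230:320]=1
  br=(I[...,2]-I[...,0]>60)&roi
  h=cv2.convexHull(np.vstack(cv2.findContours(br.astype(np.uint8),0,1)[0]));e=cv2.fitEllipse(h);P=onplane(c,e[0],.079)
  B=(P-p)@R
  hull=np.zeros(im.shape[:2],np.uint8);cv2.fillConvexPoly(hull,h,1);hull=cv2.erode(hull,np.ones((3,3)))
  sl=(hull>0)&(I[...,2]-I[...,0]<45);n,l,st,ce=cv2.connectedComponentsWithStats(sl.astype(np.uint8));k=1+np.argmax(st[1:,4]);v,u=np.nonzero(l==k)
  S=(np.array([onplane(c,(a,b),.079) for a,b in zip(u,v)])-p)@R
  r=cv2.minAreaRect((S[:,:2]*1000).astype(np.float32))
  print(p.round(4),ctrl.state()["eef_rot"].round(4),"bowc",bc.round(4),"B",B.round(4),"slot tool",r,"d",B[0]-bc)
  for nm,X in dict(tipfront=(bc+.011,0,.0453),collarfront=(bc+.017,0,.0153),bowfront=(bc+.018,0,-.0307),bowback=(bc-.018,0,-.0307)).items():
    print(nm,proj(c,p+R@np.array(X)).round(1),end=" ")
  print()
cv2.imwrite("pics/c7.png",im)
g=cv2.cvtColor(im,6);print("column278",g[215:250,278],g[345:362,278]); print("row 320",g[320,255:300])
E
```

```text
t: 8.03
tool_pos: [0.4675, -0.3055, 0.2084]
eef_rot: [3.142, 0.0, 1.364]
contact_force: [-0.4, 0.3, -1.5]
gripper_width: 0.108
[ 0.4675 -0.3055  0.2084] [3.1416 0.     1.3644] bowc 0.0029 B [0.0598 0.0078 0.1294] slot tool ((60.166419982910156, 7.546372413635254), (5.654596328735352, 22.43134880065918), 89.7647476196289) d 0.056858306300383625
tipfront [276. 218.] collarfront [275.8 224.7] bowfront [275.3 265.9] bowback [275.5 362.1] 
[ 0.4675 -0.3056  0.2083] [-3.1416 -0.      1.3648] bowc 0.0033 B [0.0599 0.0078 0.1293] slot tool ((60.14234924316406, 7.569372177124023), (5.650208950042725, 22.42141342163086), 89.76219940185547) d 0.05654604990627331
tipfront [275.9 217.1] collarfront [275.7 223.7] bowfront [275.3 264.6] bowback [275.4 360.9] 
[ 0.4674 -0.3057  0.2083] [3.1415 0.     1.3651] bowc 0.0032 B [0.06   0.0079 0.1293] slot tool ((60.14141845703125, 7.555721759796143), (5.649867057800293, 22.431255340576172), 89.76538848876953) d 0.056829623493211634
tipfront [276.  217.3] collarfront [275.8 224. ] bowfront [275.3 265. ] bowback [275.5 361.2] 
column278 [124 123 125 118 101  93  91  90  92  91  92  92  93  92  99 118 124 102
  87  84  85  83  84  86  87  84  88  86  86  89  87  89  85  88  87] [139 137 136 137 135 134 133 131 126 118 106  88  83  83  83  84  84]
row 320 [ 27  25  30  37  43  46  45  47  43  64 106 123 131 134 136 135 138 138
 140 142 144 145 143 140 141 140 138 138 136 135 132 128 122 114 104  82
  49  37  43  46  45  41  36  30  28]
```

View pics/c7.png

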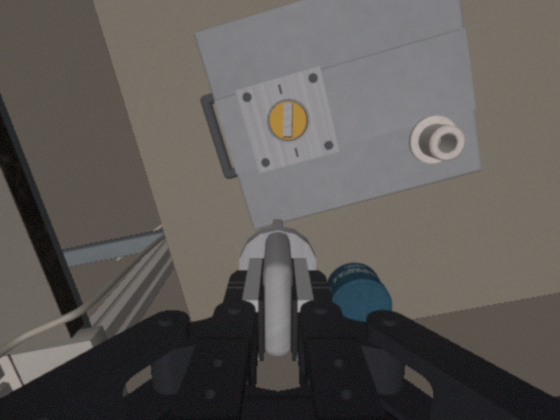

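```bash
python3 -m handwheel '[[[0.014,0.002,0],[0,0,0]],[[0.0144,0.002,0],[0,0,0]],[[0.0144,0.0016,0],[0,0,0]],[[0.0144,0.0015,0],[0,0,0]],[[0,0,0.018],[0,0,0]],[[0,0,0.02],[0,0,0]],[[0,0,0.02],[0,0,0]],[[0,0,0],[0,0,0]],[[0,0,0],[0,0,0]],[[0,0,0],[0,0,0]]]'
python3 - <<'E'
from h import *
s,d=ctrl.snapshot("side");t,d=ctrl.snapshot("top");w,d=ctrl.snapshot("wrist")
cv2.imwrite("pics/d8.png",np.hstack([cv2.resize(s[110:230,220:340],(390,390),interpolation=2),cv2.resize(w[180:380,180:380],(390,390),interpolation=2)]))
print(*tool())
E
```

```text
t: 9.02
tool_pos: [0.4865, -0.2513, 0.1512]
eef_rot: [3.141, 0.0, 1.366]
contact_force: [0.2, 0.9, -0.1]
gripper_width: 0.106
[ 0.48666556 -0.2516746   0.15155939] [[ 2.03286903e-01  9.79117485e-01  1.83993572e-03]
 [ 9.79119064e-01 -2.03285472e-01 -9.36035076e-04]
 [-5.42456110e-04  1.99179981e-03 -9.99997869e-01]]
```

View pics/d8.png

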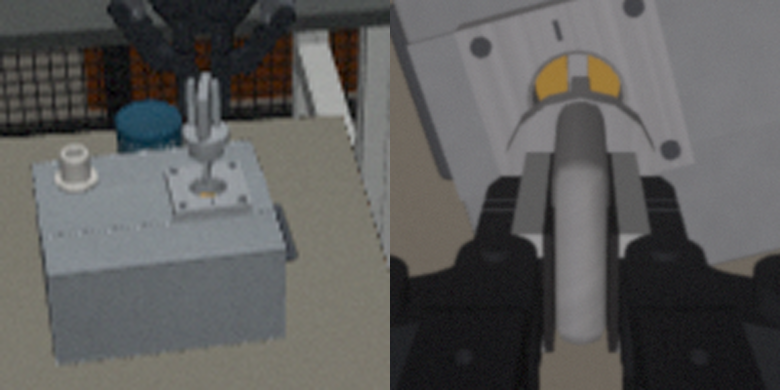

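Wrist view: the blade tip (580,85) points straight into the pale slot (578,65). I descend into the hole above the core, then feel in small steps.

```bash
python3 -m handwheel '[[[0,0,0.008],[0,0,0]],[[0,0,0.008],[0,0,0]],[[0,0,0.006],[0,0,0]],[[0,0,0],[0,0,0]],[[0,0,0],[0,0,0]]]'; python3 -m handwheel '[[[0,0,0.0015],[0,0,0]],[[0,0,0.0015],[0,0,0]],[[0,0,0.0015],[0,0,0]],[[0,0,0],[0,0,0]],[[0,0,0],[0,0,0]]]'; python3 -c "
from rig import ctrl
s=ctrl.state();print(s['tool_pos'],s['contact_force'],s['torque'])"
```

```text
t: 9.58
tool_pos: [0.4854, -0.2511, 0.1275]
eef_rot: [-3.14, -0.0, 1.366]
contact_force: [0.2, -0.5, -1.0]
gripper_width: 0.101
t: 10.0
tool_pos: [0.4859, -0.2513, 0.1238]
eef_rot: [-3.142, 0.0, 1.366]
contact_force: [0.0, 0.8, -1.6]
gripper_width: 0.107
[ 0.48587803 -0.25132402  0.12378685] [ 0.01400142  0.7541435  -1.55590606] [ 0.01999692 -0.01911854  0.03034433]
```

```bash
for i in 1; do python3 -m handwheel '[[[0,0,0.001],[0,0,0]],[[0,0,0.001],[0,0,0]],[[0,0,0],[0,0,0]],[[0,0,0],[0,0,0]]]'; python3 -c "
from rig import ctrl
s=ctrl.state();print(s['tool_pos'],s['contact_force'],s['torque'])"; done;  python3 -m handwheel '[[[0,0,0.001],[0,0,0]],[[0,0,0.001],[0,0,0]],[[0,0,0],[0,0,0]],[[0,0,0],[0,0,0]]]';python3 -c "
from rig import ctrl
s=ctrl.state();print(s['tool_pos'],s['contact_force'],s['torque'])"
```

```text
t: 10.33
tool_pos: [0.4859, -0.2513, 0.1217]
eef_rot: [-3.142, -0.0, 1.366]
contact_force: [-0.3, 0.7, -0.8]
gripper_width: 0.105
[ 0.48587993 -0.25130042  0.12174257] [-0.32328296  0.67963024 -0.77341671] [-0.04724958 -0.01187878 -0.02998032]
t: 10.67
tool_pos: [0.4858, -0.2513, 0.1197]
eef_rot: [-3.141, -0.0, 1.366]
contact_force: [-0.2, -0.2, -0.7]
gripper_width: 0.107
[ 0.48583338 -0.25129044  0.11969041] [-0.21642838 -0.2467209  -0.69160599] [0.05002112 0.0031089  0.04027196]
```

```bash
python3 -m handwheel '[[[0,0,0.001],[0,0,0]],[[0,0,0.001],[0,0,0]],[[0,0,0.001],[0,0,0]],[[0,0,0],[0,0,0]],[[0,0,0],[0,0,0]]]'; python3 -m handwheel '[[[0,0,0.001],[0,0,0]],[[0,0,0.001],[0,0,0]],[[0,0,0.001],[0,0,0]],[[0,0,0],[0,0,0]],[[0,0,0],[0,0,0]]]';python3 -c "
from rig import ctrl
s=ctrl.state();print(s['tool_pos'],s['contact_force'],s['torque'])"
```

```text
t: 11.08
tool_pos: [0.4858, -0.2513, 0.1167]
eef_rot: [-3.141, -0.0, 1.366]
contact_force: [-0.5, 0.6, -0.5]
gripper_width: 0.103
t: 11.5
tool_pos: [0.4859, -0.2513, 0.1137]
eef_rot: [-3.141, -0.0, 1.366]
contact_force: [-0.2, -1.0, -0.8]
gripper_width: 0.106
[ 0.48585103 -0.25129722  0.11369787] [-0.19498105 -0.9645071  -0.81385434] [0.00265049 0.03877165 0.02097368]
```

The blade has dropped through with no resistance. Now to seat the collar, about 3 mm more.

```bash
python3 -m handwheel '[[[0,0,0.001],[0,0,0]],[[0,0,0.001],[0,0,0]],[[0,0,0],[0,0,0]],[[0,0,0],[0,0,0]]]'; python3 -m handwheel '[[[0,0,0.0005],[0,0,0]],[[0,0,0],[0,0,0]],[[0,0,0],[0,0,0]]]';python3 -m handwheel '[[[0,0,0.0005],[0,0,0]],[[0,0,0],[0,0,0]],[[0,0,0],[0,0,0]]]'
python3 - <<'E'
from h import *
s,d=ctrl.snapshot("side");w,d=ctrl.snapshot("wrist")
cv2.imwrite("pics/d9.png",np.hstack([cv2.resize(s[110:230,220:340],(390,390),interpolation=2),cv2.resize(w[180:380,180:380],(390,390),interpolation=2)]))
for i in range(3):
  st=ctrl.state();print(st["tool_pos"],st["contact_force"]);ctrl.snapshot("top")
E
```

```text
t: 11.83
tool_pos: [0.4859, -0.2513, 0.1117]
eef_rot: [-3.141, -0.0, 1.366]
contact_force: [0.5, 0.4, -1.3]
gripper_width: 0.107
t: 12.08
tool_pos: [0.4859, -0.2513, 0.1113]
eef_rot: [-3.142, -0.0, 1.366]
contact_force: [-0.6, 0.4, -0.6]
gripper_width: 0.107
t: 12.33
tool_pos: [0.4859, -0.2513, 0.1108]
eef_rot: [-3.142, -0.0, 1.366]
contact_force: [-0.3, -0.6, -1.1]
gripper_width: 0.109
[ 0.48590585 -0.25133526  0.11079888] [-0.41403561 -0.77559861 -0.32428619]
[ 0.48590934 -0.25133793  0.11080432] [-0.34611349  0.31971518 -0.58832305]
[ 0.48590403 -0.25131831  0.110782  ] [ 0.51829728 -0.53596288 -0.28078805]
```

View pics/d9.png

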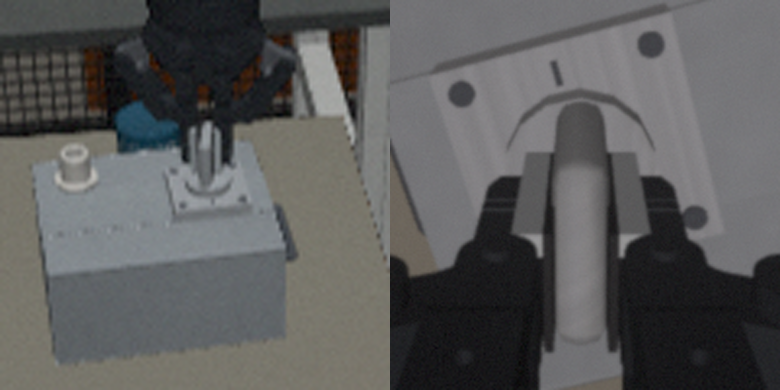

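Both views show the collar at or a hair above the plate, with no contact force yet. More half-millimetre steps.

```bash
python3 -m handwheel '[[[0,0,0.0004],[0,0,0]],[[0,0,0],[0,0,0]],[[0,0,0],[0,0,0]]]';python3 -m handwheel '[[[0,0,0.0004],[0,0,0]],[[0,0,0],[0,0,0]],[[0,0,0],[0,0,0]]]'
```

```text
t: 12.83
tool_pos: [0.4859, -0.2513, 0.1104]
eef_rot: [-3.142, -0.0, 1.366]
contact_force: [0.2, 0.6, -0.1]
gripper_width: 0.102
t: 13.08
tool_pos: [0.4859, -0.2513, 0.1103]
eef_rot: [3.141, 0.0, 1.366]
contact_force: [-2.5, 0.7, 5.2]
gripper_width: 0.106
```

Home: TCP is at 0.1103 with about 5 N of contact. I ease off slightly and turn clockwise about the key axis, which is ~2.9 mm along tool +x from the TCP, so each 3° row shifts y by −0.15 mm.

```bash
python3 -m handwheel '[[[0,0,-0.0003],[0,0,0]],[[0,0,0],[0,0,0]],[[0,0,0],[0,0,0]]]'; python3 -m handwheel '[[[0,-0.00015,0],[0,0,0.5]],[[0,-0.00015,0],[0,0,0.5]],[[0,-0.00015,0],[0,0,0.5]],[[0,-0.00015,0],[0,0,0.5]],[[0,0,0],[0,0,0]]]'; python3 -c "
from rig import ctrl
s=ctrl.state();print(s['tool_pos'],s['contact_force'],s['torque'])"
```

```text
t: 13.33
tool_pos: [0.486, -0.2514, 0.1103]
eef_rot: [3.141, 0.0, 1.366]
contact_force: [0.5, 0.2, 1.3]
gripper_width: 0.111
t: 13.75
tool_pos: [0.4857, -0.2512, 0.1103]
eef_rot: [3.141, -0.0, 1.155]
contact_force: [0.5, 1.2, 0.8]
gripper_width: 0.105
[ 0.48567896 -0.25123913  0.11028221] [0.50874628 1.15047974 0.83086084] [ 0.03614141 -0.23133747 -0.0065621 ]
```

```bash
python3 -m handwheel '[[[0,-0.00015,0],[0,0,0.5]],[[0,-0.00015,0],[0,0,0.5]],[[0,-0.00015,0],[0,0,0.5]],[[0,-0.00015,0],[0,0,0.5]],[[0,-0.00015,0],[0,0,0.5]],[[0,-0.00015,0],[0,0,0.5]],[[0,0,0],[0,0,0]],[[0,0,0],[0,0,0]]]'; python3 - <<'E'
from h import *
for i in range(2):
 s=ctrl.state();print(s['tool_pos'],s['contact_force'],s['torque'],s['eef_rot'][2])
 im,_=ctrl.snapshot("wrist")
sd,_=ctrl.snapshot("side")
cv2.imwrite("pics/d10.png",np.hstack([cv2.resize(sd[110:230,220:340],(390,390),interpolation=2),cv2.resize(im[180:380,180:380],(390,390),interpolation=2)]))
E
```

```text
t: 14.42
tool_pos: [0.4851, -0.251, 0.1103]
eef_rot: [3.14, -0.0, 0.846]
contact_force: [2.2, -0.9, -1.8]
gripper_width: 0.108
[ 0.48513309 -0.25096877  0.1103462 ] [ 2.21845834 -0.93789906 -1.75918646] [-0.25173472 -0.54397132  0.08811269] 0.8455253374163627
[ 0.4850763  -0.25092456  0.11032772] [ 3.28499597 -1.17384142 -2.03412552] [-0.28702174 -0.63246824  0.04861976] 0.8453747479032938
```

View pics/d10.png

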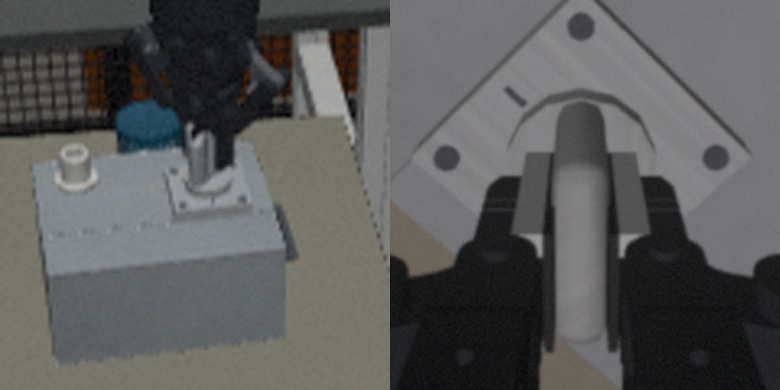

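Side force is only ~3.5 N, mainly along tool +y, so the axis offset is a bit smaller than I assumed. I relieve it and carry on.

```bash
python3 -m handwheel '[[[0,0.0004,0],[0,0,0.5]],[[0,-0.0001,0],[0,0,0.5]],[[0,-0.0001,0],[0,0,0.5]],[[0,-0.0001,0],[0,0,0.5]],[[0,-0.0001,0],[0,0,0.5]],[[0,-0.0001,0],[0,0,0.5]],[[0,0,0],[0,0,0]],[[0,0,0],[0,0,0]]]'; python3 - <<'E'
from h import *
for i in range(2):
 s=ctrl.state();p,R=tool();print(s['tool_pos'],"F tool",R.T@s['contact_force'],s['torque'],s['eef_rot'][2])
 sd,_=ctrl.snapshot("side")
cv2.imwrite("pics/d11.png",cv2.resize(sd[110:230,220:340],(390,390),interpolation=2))
E
```

```text
t: 15.23
tool_pos: [0.4847, -0.2506, 0.1103]
eef_rot: [3.141, -0.0, 0.531]
contact_force: [3.2, -1.2, -1.8]
gripper_width: 0.106
[ 0.4847408  -0.25061634  0.1103313 ] F tool [2.20536187 2.65651153 1.81109051] [-0.14854539 -0.61574332  0.03984252] 0.5309425288359688
[ 0.48473822 -0.25060337  0.11033391] F tool [2.06724703 2.6474401  1.43991399] [-0.16641979 -0.67202488  0.06792672] 0.530941018591828
```

```bash
python3 -m handwheel '[[[0.0003,0.0002,0],[0,0,0.5]],[[0,-0.0001,0],[0,0,0.5]],[[0,-0.0001,0],[0,0,0.5]],[[0,-0.0001,0],[0,0,0.5]],[[0,-0.0001,0],[0,0,0.5]],[[0,-0.0001,0],[0,0,0.5]],[[0,0,0],[0,0,0]],[[0,0,0],[0,0,0]]]'; python3 - <<'E'
from h import *
for i in range(2):
 s=ctrl.state();p,R=tool();print(s['tool_pos'],"F tool",R.T@s['contact_force'],s['torque'],s['eef_rot'][2])
 sd,_=ctrl.snapshot("side")
tp,_=ctrl.snapshot("top")
cv2.imwrite("pics/d12.png",np.hstack([cv2.resize(sd[110:230,220:340],(390,390),interpolation=2),cv2.resize(tp[150:270,260:380],(390,390),interpolation=2)]))
E
```

```text
t: 16.0
tool_pos: [0.4846, -0.2501, 0.1103]
eef_rot: [-3.142, 0.0, 0.217]
contact_force: [0.7, -1.1, -0.5]
gripper_width: 0.107
[ 0.48462871 -0.25010576  0.11033375] F tool [0.46824057 1.25620676 0.4821175 ] [-0.15841712 -0.39776793  0.11878587] 0.2170123366186203
[ 0.48459837 -0.2501089   0.11029282] F tool [1.48192427 1.12437683 0.12666109] [-0.12447351 -0.34009212  0.11874632] 0.21698305129131312
```

View pics/d12.png

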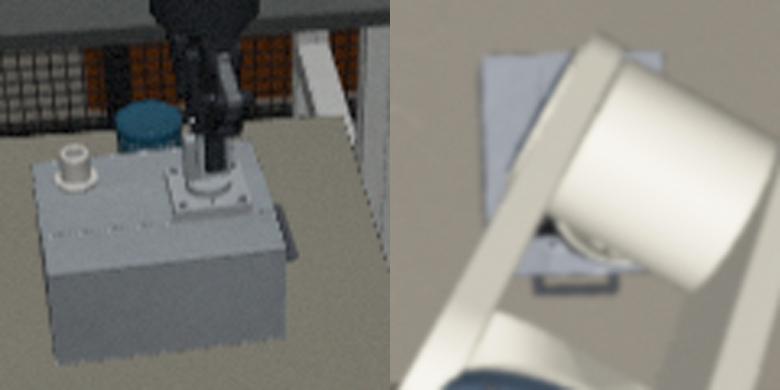

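The drawer is still shut (side view front handle unchanged); torque is ~0.12 N m as expected. I keep turning in smaller lots.

```bash
python3 -m handwheel '[[[0.0001,0,0],[0,0,0.5]],[[0,-0.0001,0],[0,0,0.5]],[[0,-0.0001,0],[0,0,0.5]],[[0,0,0],[0,0,0]],[[0,0,0],[0,0,0]]]'; python3 - <<'E'
from h import *
s=ctrl.state();p,R=tool();print(s['tool_pos'],"F tool",R.T@s['contact_force'],s['torque'],s['eef_rot'][2])
sd,_=ctrl.snapshot("side");a=cv2.imread("pics/side0.png")
cv2.imwrite("pics/d13.png",cv2.resize(sd[110:230,220:340],(390,390),interpolation=2))
E
```

```text
t: 16.57
tool_pos: [0.4846, -0.2499, 0.1103]
eef_rot: [-3.141, 0.0, 0.06]
contact_force: [2.0, -0.8, 0.9]
gripper_width: 0.107
[ 0.48462472 -0.24986558  0.11030109] F tool [ 1.92653365  0.89050848 -0.8997483 ] [-0.07249099 -0.14073322  0.13117967] 0.05962535801639701
```

View pics/d13.png

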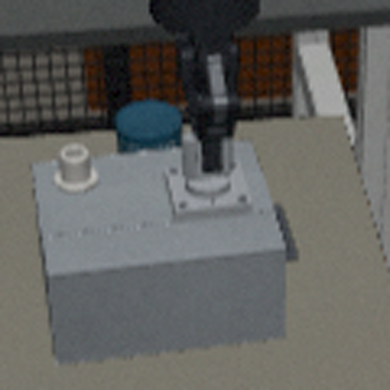

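```bash
python3 -m handwheel '[[[0.0001,0,0],[0,0,0.5]],[[0,-0.0001,0],[0,0,0.5]],[[0,0,0],[0,0,0]],[[0,0,0],[0,0,0]],[[0,0,0],[0,0,0]],[[0,0,0],[0,0,0]],[[0,0,0],[0,0,0]]]'; python3 - <<'E'
from h import *
s=ctrl.state();p,R=tool();print(s['tool_pos'],"F tool",R.T@s['contact_force'],s['torque'],s['eef_rot'][2])
sd,_=ctrl.snapshot("side")
cv2.imwrite("pics/d14.png",cv2.resize(sd[110:230,220:340],(390,390),interpolation=2))
E
```

```text
t: 17.2
tool_pos: [0.4847, -0.2497, 0.1103]
eef_rot: [-3.141, 0.0, -0.046]
contact_force: [0.0, -0.7, 2.7]
gripper_width: 0.107
[ 0.48466972 -0.24973945  0.11026445] F tool [ 0.07020557  0.66324097 -2.65647541] [-0.00480965  0.10738723  0.07543491] -0.046326938434771536
```

View pics/d14.png

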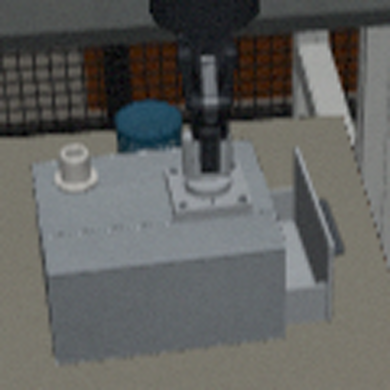

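The drawer has sprung out (side view, drawer front at (315,235) in the crop). Now release the key and lift straight up.

```bash
python3 -m handwheel '[[[0,0,0],[0,0,0]],[[0,0,0],[0,0,0]],[[0,0,0],[0,0,0]],[[0,0,0],[0,0,0]],[[0,0,0],[0,0,0]],[[0,0,0],[0,0,0]],[[0,0,0],[0,0,0]],[[0,0,0],[0,0,0]]]' 0; python3 -m handwheel '[[[0,0,-0.005],[0,0,0]],[[0,0,-0.01],[0,0,0]],[[0,0,-0.015],[0,0,0]],[[0,0,-0.015],[0,0,0]],[[0,0,-0.015],[0,0,0]],[[0,0,-0.015],[0,0,0]],[[0,0,-0.015],[0,0,0]],[[0,0,-0.01],[0,0,0]],[[0,0,0],[0,0,0]],[[0,0,0],[0,0,0]]]'
python3 - <<'E'
from h import *
c=cal("wrist");w,d=ctrl.snapshot("wrist");sd,_=ctrl.snapshot("side")
cv2.imwrite("pics/d15.png",np.hstack([cv2.resize(sd[110:230,220:340],(390,390),interpolation=2),cv2.resize(w,(400,300))[:, :],][:1]));cv2.imwrite("pics/w15.png",w)
W=cloud(c,d)
g=np.hypot(W[...,0]-.4874,W[...,1]+.2485)
for lo,hi in((.099,.107),(.137,.146)):
  m=(W[...,2]>lo)&(W[...,2]<hi)&(g<.03);P=W[m];r=cv2.minAreaRect((P[:,:2]*1000).astype(np.float32)) if m.sum()>5 else None;print(m.sum(),P.mean(0) if len(P) else 0,np.median(P[:,2]),r)
m=(W[...,2]>.09)&(W[...,2]<.098)&(g<.04);print("plate z",np.median(W[m][:,2]))
E
```

```text
t: 17.92
tool_pos: [0.4849, -0.2498, 0.1103]
eef_rot: [-3.142, 0.0, -0.047]
contact_force: [-0.3, 0.5, -0.1]
gripper_width: 0.495
t: 18.75
tool_pos: [0.4852, -0.2499, 0.2109]
eef_rot: [3.141, -0.001, -0.047]
contact_force: [-0.5, 0.3, -0.5]
gripper_width: 0.502
1065 [ 0.48851485 -0.24903263  0.10207515] 0.1021178581361653 ((488.2041320800781, -248.86334228515625), (33.348751068115234, 32.103084564208984), 86.23224639892578)
841 [ 0.48836336 -0.24888865  0.13944692] 0.13952193884671277 ((487.6799011230469, -248.80068969726562), (9.6595458984375, 34.68263244628906), 87.5980453491211)
plate z 0.09431995738564988
```

View pics/w15.png

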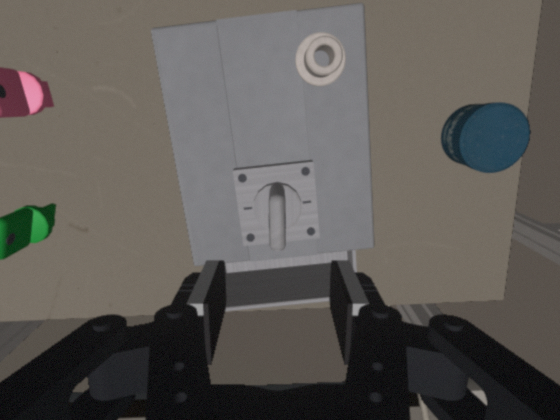

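View pics/d15.png

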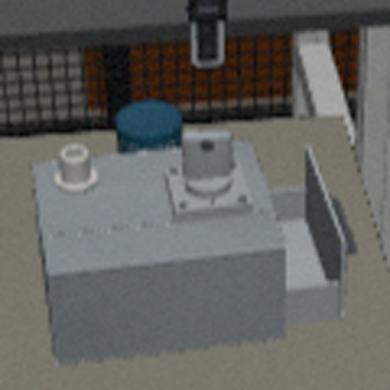

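The key stands alone and fully home at wrist (278,205): collar top 7.8 mm above the plate, about 1 mm from the lock axis. The drawer is out at wrist (285,285), the bush and tin are in place, and the gripper is clear. Handing in.

```bash
python3 - <<'E'
from rig import ctrl
import cv2
t,_=ctrl.snapshot("top");cv2.imwrite("pics/tend.png",t)
s=ctrl.state();print(s["t"],s["contact_force"],s["tool_pos"])
print(ctrl.close_job())
E
```

```text
18.9 [-0.08964332 -0.74008936  0.34378358] [ 0.48435625 -0.24951952  0.20941962]
the job is handed in; nothing more can be done
None
```

The key is fully home in the lock, the drawer has sprung out, and I handed the job in at t ≈ 18.9 s. No verdict was reported.

**What I did:** I took the steel key from its stand and lined the blade up with the slot, which the wrist camera showed about 0.27 rad clockwise of crosswise. The blade dropped straight through with no resistance, and the collar seated at about 5 N. I then turned it about 1.4 rad clockwise, with readings of about 3.5 N sideways and 0.13 N m, until the bolt let go. Then I released the key and lifted clear.

**Last checks:**
- **Key:** the collar top measures 7.8 mm above the plate (8 mm nominal), so it is flat. The axis is within about 1 mm of the lock's, and the key looks upright.
- **Drawer:** clearly out in both the wrist and side views, though I did not measure how far.
- **Robot:** about 100 mm above the key, with no contact force beyond sensor noise.
- **Bystanders:** the bush and tin look undisturbed. The arm never worked near the marker after the grasp. I took a final top picture but did not inspect it for the marker.

**Disagreement:** the key's offset from the tool read between 1.7 and 3.4 mm in different wrist views. I corrected for it by feel during the turn, and no check failed.

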